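# Lift a leaking 9-volt block off the magnifier foot with sprung tongs

### The job

The 9-volt battery block under the bench magnifier is leaking, so it must not be touched by hand. First swing the magnifier arm aside to the left, at least 60 degrees, so that the lens no longer hangs over the block; then pick up the blue sprung tongs by their finger plates, close their tips on the two long sides of the block and lift it, roughly level, at least 10 cm above the desk. Finish while holding it there steadily in the tongs, clear of everything, with the magnifier left aside and the tape roll, side cutters and screwdriver undisturbed; nothing but the tongs may touch the block.

Things in the scene. Friction and masses are not known exactly. Their poses are not given: they have to be found in the camera images.
- stand: Fixed magnifier stand: grey foot 170 (x) x 110 (y) x 10 mm; a black rubber pad on it (84 x 96 mm, centred at local x = -35 mm) has its top 12 mm above the desk. Origin: centre of the foot's underside; local +x points away from the robot. The post (14 mm thick, 150 mm high) stands at local x = +65 mm.
- magnifier (a joint): Hinge of the magnifier arm on the post, vertical axis, stays where left (friction 0.05 N m, no spring). 0: lens straight in front of the post (stand's -x), over the block. Grows as the lens swings to the robot's left (clockwise from above); -0.35 to 1.5 rad. Lens ring: 80 mm across, 10 mm thick, underside 150 mm above the desk, centre 100 mm from the hinge.
- magnifier_handle (a point): Point on the axis of the red upright handle pin at the free end of the magnifier arm, 146 mm from the hinge axis. Pin: 14 mm diameter, rising from 159 to 195 mm above the desk; this point is 180 mm above the desk. The black parts below it end 160 mm above the desk.
- magnifier_hinge (a point): Point on the hinge axis of the magnifier arm, 180 mm above the desk (the metal there ends at 174 mm).
- tongs: Loose blue sprung tongs, 190 mm long, 90 g, lying flat, opening sideways. Origin: underside, midway between the finger plates when open; +x to the tips, z up. Pivot at x = -75 mm, tip pad centres at x = +88 mm. The body is the left (+y) arm; its x axis is the midline of the open tongs, which turns by +q/2 when they are squeezed by q. Arms 4 mm thick, 20 mm high.
- tongs_jaw (a joint): Closing angle q of the tongs. 0: fully open as they lie (53 mm between the tip pads); about 0.18 when closed on 26 mm; 0.35 fully closed. A spring opens them: about 5 N at the finger plates to start squeezing, 8 N when the tips are 26 mm apart. Held partly squeezed, they can be carried with the tips open.
- grip_left (a point): Centre of the outside face of the left (+y) finger plate of the tongs, 16 mm above the underside. The two black rubber finger plates (40 mm long, 32 mm high from the underside up) are to be gripped from above across y: 61 mm outside width when open, about 47 mm when the tips hold a 26 mm thing.
- grip_right (a point): Centre of the outside face of the right (-y) finger plate of the tongs, 16 mm above the underside.
- tip_left (a point): Centre of the left tip pad's inner face, 12 mm above the underside of the tongs. The tip pads are 30 mm long and 24 mm high from the underside up.
- tip_right (a point): Centre of the right tip pad's inner face, 12 mm above the underside.
- cell: Loose 9-volt battery block, dark blue with a gold end, 26 mm wide (local x) x 47 mm long (local y) x 17 mm high, about 46 g, lying on the rubber pad under the lens with its length roughly along the stand's x and its gold terminal end (-y) towards the robot. Origin: centre of its underside.
- tape_roll: Bystander: black tape roll, 100 mm across, 19 mm high. Leave alone.
- side_cutters: Bystander: red-handled side cutters, 156 x 50 x 15 mm. Leave alone.
- screwdriver: Bystander: black and yellow screwdriver, 157 mm long. Leave alone.
There are look-alikes about, which are no part of the job. There is more than one size of the tongs; the one meant has the size given above.

How it is judged:
By the outcome, as a careful person would: the job done as asked, in the order asked, and still so for the second after the job is handed in, while the arm keeps its last pose, push and grip.
It also fails if it takes over 64 s, if anything falls off the work surface, if the arm or the gripper's body presses on something with over 40 N, if the wrist force passes 120 N, or if a joint passes its speed limit or range.

### The arm

A 6-joint arm with a two-finger parallel gripper is mounted at the origin on the work surface; the furniture and walls round the work are solid. World frame = base frame: x ahead of the robot, y to its left, z up, the work surface at z = 0. Lengths are in m, angles in rad, forces in N, time in s.
With the tool pointing down it reaches from about 0.425 to 1.125 m from the base axis. Payload 14.9 kg.
Tool frame: the origin (TCP) lies between the finger pads; the fingertips stand 17 mm ahead of it and the grasp point (between the pads) lies 2 mm behind it (env.finger_overhang is the z of the fingertips in the tool frame, in m); z points along the fingers, y is the line along which they close (so a half turn about z gives the same grasp; the last joint's range is limited). The gripper opens to 91 mm and grips with 3 to 60 N. Pads are 32 mm wide; open, the fingers measure 118 mm over their backs; the gripper's body (76 mm by 178 mm) begins 60 mm behind the grasp point.
Start: joints at [1.256, 0.379, 1.734, -0, 1.028, -0.033], TCP at [0.195, 0.672, 0.193] pointing down, gripper open.
Joint ranges: [-2.77, 2.77], [-0.74, 2.19], [0, 2.66], [-1.06, 4.2], [0.31, 2.87], [-3.08, 3.08]. Speed limits (rad/s): [1.89, 1.89, 2.39, 3.14, 3.14, 3.14].

### API

Orientations are given as a unit quaternion [w, x, y, z].
In Python, from plant import env gives the robot as it stands.
- The arm moves only by the shell command python3 -m inch 'ROWS' [FORCE]. ROWS is JSON, a list of rows, each a list of 7 numbers: the opening, from -1 (shut) to 1 (fully open), then the shift along the tool's x, y, z normalised to -1 to 1, where 1 is 10 cm, then the turn, a rotation vector about the tool's x, y, z normalised to -1 to 1, where 1 is 60 degrees. In form: [[hand, tx, ty, tz, rx, ry, rz], ...]. A call has 1 to 8 rows; each row is the pose to reach, as a shift and turn from the pose commanded when the call began, along the tool's axes at that moment; what a row does not reach only later rows make up. A row lasts 1/10 s, in which the tool goes at most 50 mm and 8.59 degrees, less where a joint would pass 70% of its speed; a pose out of reach is approached as far as the arm can. A call with a number of a shift or a turn outside -1 to 1 is refused whole. A call with a gripper value outside its range is refused whole. The fingers move at their own pace and stop on an object; FORCE is the grip in N (left out, the last holds). Time passes only in rows, so rows that repeat a pose let the fingers close. It gives the time, the measured TCP pose, the force, the opening and the grip force at its end, in the units of the state.
- env.sense(): the state, without advancing time (a new reading comes with each control period).
- env.read_camera(name): name is "scene" or "top"; returns the picture (420x560x3 uint8, red, green, blue); there is no depth.
- env.camera_model(name): a dict with "fx", "fy", "cx", "cy" (pixels), "xyz" and "attitude" of the camera in the world. Camera axes: x right, y up, looking along -z (the intrinsics and any distortion apply to the point x, -y, -z); pixel columns grow to the right and rows downward; lengths in m; the calibration is good to about 2 mm. A picture is of the moment at which its call begins. camera_model takes no time and is no camera call.
- env.job_done(): hands the job in; it is judged then, once.
The state is a dict: "t": time; "joint_pos": joint angles; "qd": joint speeds; "effort": joint torques, N m; "eef_pos": TCP position; "orientation": TCP orientation; "contact_force": force on the tool from outside, world axes, zero at the start; "wrist_torque": the same for the moment, N m; "opening": finger opening in m; "gripper_force": force on a finger pad.
Only numpy, scipy, OpenCV 4.12 (cv2) and the standard library are available. Lean on these libraries where they do the work, as an engineer would, in place of code of your own. Each camera call takes 0.05 s, during which the arm holds its last target. There are 200 camera calls.

## Working session

There is one attempt and no reset: what is moved stays moved. The work goes in short steps, Python scripts to look and compute and a shell command to move; the robot and the scene stay as the last step left them, time stands still between calls to the robot, and variables do not carry over. Pictures are saved under pics/ and viewed, at most 10 in all, crops included, and the job is handed in when it is done.

```bash
ls; mkdir -p pics; python3 - <<'E'
from plant import env
import cv2
for n in("scene","top"):
    im=env.read_camera(n); cv2.imwrite(f"pics/{n}0.png",im[:,:,::-1]); print(env.camera_model(n))
print(env.sense(), env.finger_overhang)
E
```

```text
pics
{'fx': 528.7714831200398, 'fy': 528.7714831200398, 'cx': 280.8397072913512, 'cy': 215.6918148677065, 'xyz': array([-0.01380734, -0.69722778,  1.09349337]), 'attitude': array([ 0.89271861,  0.35749372, -0.09311238, -0.25803451])}
{'fx': 380.34360580084297, 'fy': 380.34360580084297, 'cx': 278.0318613288252, 'cy': 208.67906258915775, 'xyz': array([0.33226753, 0.0880219 , 1.17096785]), 'attitude': array([-0.6954277 , -0.04943783,  0.02850443,  0.71632654])}
{'t': 0.1, 'joint_pos': array([ 1.25568875e+00,  3.79351441e-01,  1.73474228e+00, -1.43364105e-05,
        1.02852147e+00, -3.32831659e-02]), 'qd': array([ 0.00029678, -0.00220438,  0.00063623, -0.00044176,  0.00053864,
        0.00018532]), 'effort': array([-1.78957125e-04, -7.65038896e+01, -4.35295808e+01,  6.52411929e-02,
        3.98311601e-02,  2.64067364e-05]), 'eef_pos': array([0.19455099, 0.67200948, 0.19274728]), 'orientation': array([-8.25664978e-05,  1.40442654e-01,  9.90088683e-01, -5.04598720e-04]), 'contact_force': array([-0.16778881, -0.92358296, -0.17210859]), 'wrist_torque': array([ 0.05103245, -0.0217283 ,  0.04092246]), 'gripper_force': 0.0, 'opening': 0.09128175381487932} 0.017
```

View pics/scene0.png

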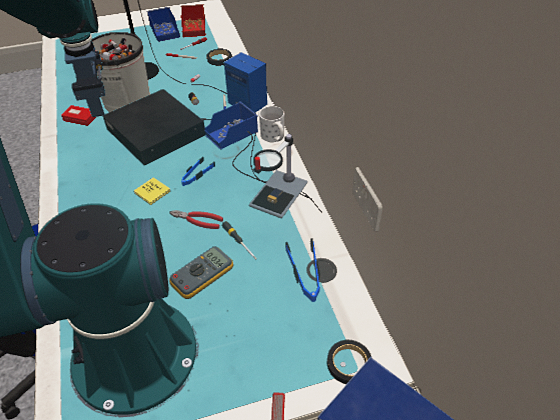

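View pics/top0.png

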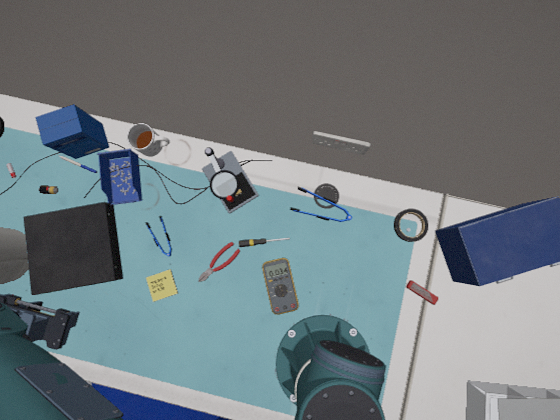

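The top view shows two blue tongs: a large one with pivot ~(350,217) and tips ~(293,210)/(300,190), and a small one at ~(160,235). The magnifier lens is at ~(224,184), the red pin at ~(229,198) and the hinge at ~(210,152). Next I'll measure them and take crops.

```bash
cat > h.py <<'E'
import numpy as np, cv2
from plant import env
from scipy.spatial.transform import Rotation as R
def rot(q): return R.from_quat(np.r_[q[1:],q[0]])
def pix2(n,u,v,z):
    m=env.camera_model(n); d=rot(m['attitude']).apply([(u-m['cx'])/m['fx'],-(v-m['cy'])/m['fy'],-1.])
    o=m['xyz']; return o+d*(z-o[2])/d[2]
def proj(n,p):
    m=env.camera_model(n); c=rot(m['attitude']).inv().apply(np.asarray(p)-m['xyz'])
    return np.array([m['cx']-m['fx']*c[0]/c[2], m['cy']+m['fy']*c[1]/c[2]])
def tri(u1,u2):  # scene px, top px -> point
    A=[];b=[]
    for n,u in(("scene",u1),("top",u2)):
        o=env.camera_model(n)['xyz']; d=pix2(n,*u,0)-o; d/=np.linalg.norm(d); P=np.eye(3)-np.outer(d,d); A.append(P);b.append(P@o)
    return np.linalg.lstsq(np.vstack(A),np.hstack(b),rcond=None)[0]
def todo(p): # world target -> tool-frame shift units
    s=env.sense(); return rot(s['orientation']).inv().apply(np.asarray(p)-s['eef_pos'])/.1
E
python3 - <<'E'
from h import *
np.set_printoptions(precision=4,suppress=True)
s=cv2.imread("pics/scene0.png");t=cv2.imread("pics/top0.png")
for n,im in(("scene",s),("top",t)):
    hsv=cv2.cvtColor(im,cv2.COLOR_BGR2HSV)
    m=cv2.inRange(hsv,(103,150,90),(125,255,255)) ; k,l,st,c=cv2.connectedComponentsWithStats(m)
    for i in range(1,k):
        if st[i,4]>40: print(n,"blue",st[i],pix2(n,*c[i],.01))
    m=cv2.inRange(hsv,(0,150,90),(8,255,255))|cv2.inRange(hsv,(172,150,90),(180,255,255)); k,l,st,c=cv2.connectedComponentsWithStats(m)
    for i in range(1,k):
        if st[i,4]>8: print(n,"red",st[i],c[i],pix2(n,*c[i],.18))
a=cv2.resize(t[130:250,180:370],None,fx=4.2,fy=4.2,interpolation=cv2.INTER_CUBIC)
b=cv2.resize(s[120:310,230:350],None,fx=3.1,fy=3.1,interpolation=cv2.INTER_CUBIC)
cv2.imwrite("pics/a.png",a);cv2.imwrite("pics/b.png",b)
for u in((350,217),(293,210),(300,190)): print("big tongs",pix2("top",*u,.015))
for u in((160,250),(149,218),(166,217)): print("small",pix2("top",*u,.015))
E
```

```text
scene blue [225  53  41  59 937] [0.7952 0.855  0.01  ]
scene blue [205 103  50  46 673] [0.576 0.619 0.01 ]
scene blue [181 160  19  26 143] [0.3647 0.4793 0.01  ]
scene blue [202 163  12  11  46] [0.4248 0.4764 0.01  ]
scene blue [ 32 224   6  12  49] [-0.0935  0.5096  0.01  ]
scene blue [296 243  24  59 233] [ 0.4501 -0.0561  0.01  ]
scene blue [286 245   9  20  42] [0.4531 0.0484 0.01  ]
scene blue [ 319  360  134   60 3693] [ 0.4054 -0.3844  0.01  ]
scene red [181   5  24  28 476] [192.9979  18.5105] [0.6821 1.0704 0.18  ]
scene red [185  35  13   2  13] [191.      35.9231] [0.62   0.9554 0.18  ]
scene red [201  38   6   3  12] [203.75  39.  ] [0.6479 0.9106 0.18  ]
scene red [193  40   6   4  11] [196.0909  42.    ] [0.6164 0.9066 0.18  ]
scene red [103  44   5   4  13] [104.8462  45.0769] [0.3431 1.0637 0.18  ]
scene red [119  44   8   5  24] [122.125  46.   ] [0.3911 1.0241 0.18  ]
scene red [110  54   5   6  18] [111.4444  55.9444] [0.3376 0.9806 0.18  ]
scene red [166  54  12   3  19] [171.4737  54.8421] [0.5098 0.8745 0.18  ]
scene red [ 62 105  34  21 399] [ 78.0526 115.7
[... 510 characters left out ...]
 0.458  -0.0467  0.01  ]
top blue [148 227  19  28  44] [0.3713 0.4964 0.01  ]
top blue [  92  384  127   36 1878] [-0.1119  0.5185  0.01  ]
top red [226 196   6   5  23] [228.9565 197.913 ] [0.4751 0.2447 0.18  ]
top red [210 243  23  25  80] [219.7125 254.025 ] [0.3286 0.2709 0.18  ]
top red [214 250  25  21  82] [227.4512 260.9756] [0.3101 0.2509 0.18  ]
top red [407 281   5   7  15] [408.6667 284.1333] [ 0.2394 -0.2105  0.18  ]
top red [431 294   7  10  17] [433.8824 299.1176] [ 0.2006 -0.2711  0.18  ]
big tongs [ 0.4286 -0.0971  0.015 ]
big tongs [0.4553 0.0749 0.015 ]
big tongs [0.5164 0.0515 0.015 ]
small [0.3453 0.4843 0.015 ]
small [0.4444 0.5192 0.015 ]
small [0.4458 0.4663 0.015 ]
```

View pics/a.png

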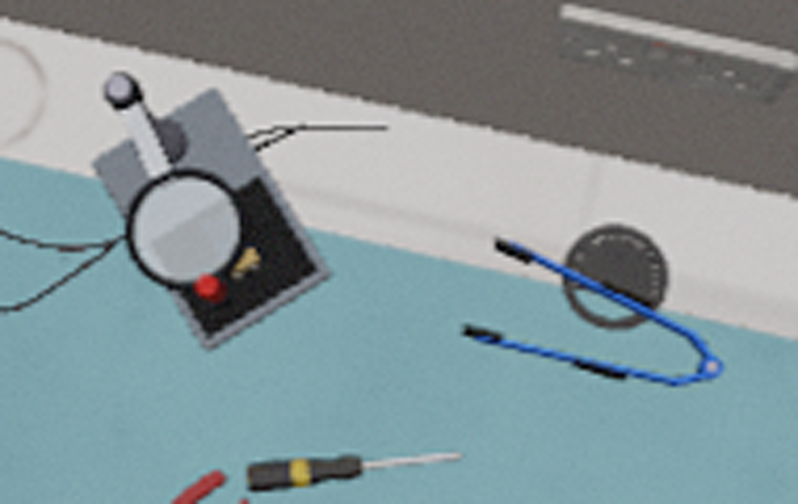

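View pics/b.png

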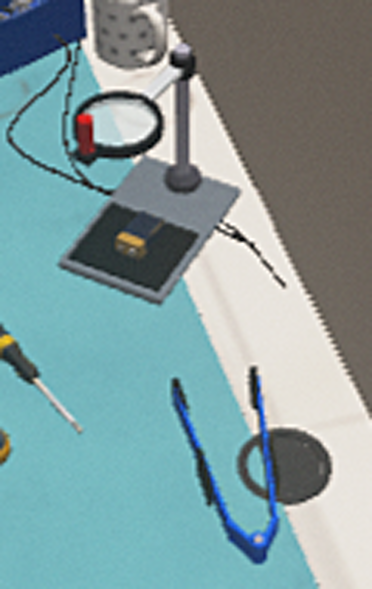

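The crops show the large tongs: pivot at top (349.5,217), tip ends at (299,188)/(291,208). From pivot to tips they measure about 0.175 m, which fits the 190 mm size. The small pair at (160,235) measures about 0.11 m, so it is the look-alike. The hinge is at (209,151), the red pin at (229,198), and the gold end of the block is seen at ~(238.5,192.5).

```bash
python3 - <<'E'
from h import *
np.set_printoptions(precision=4,suppress=True)
A=lambda x,y:(180+x/4.2-.4,130+y/4.2-.4); B=lambda x,y:(230+x/3.1-.35,120+y/3.1-.35)
print("handle tri",tri((257.4,162.3),(228.96,197.9)), "plane",pix2("top",228.96,197.9,.187),pix2("scene",257.4,162.3,.177))
hg=pix2("top",*A(122,90),.174);print("hinge",hg,tri(B(182,55),A(122,90)))
c=[pix2("top",*A(*p),.01) for p in((210,348),(328,272),(215,90))]
c2=[pix2("scene",*B(*p),.01) for p in((61,265),(162,302),(240,188))]
for q in(c,c2):
    d=q[2]-q[1]; e=q[1]-q[0]; print("foot",q,"len",np.linalg.norm(d),np.linalg.norm(e),"heading",np.degrees(np.arctan2(d[1],d[0])),"centre",(q[0]+q[2])/2)
print("tongs top: pivot",pix2("top",*A(712,366),.02),"tips far/near",pix2("top",*A(497,242),.024),pix2("top",*A(463,328),.024),"plate near",pix2("top",*A(600,370),.032))
print("scene: pivot",pix2("scene",*B(259,543),.02),"tips",pix2("scene",*B(254,370),.024),pix2("scene",*B(177,381),.024),"plate",pix2("scene",*B(207,480),.016))
print("gold top",pix2("top",*A(246,263),.025),"scene",pix2("scene",*B(130,243),.02), pix2("scene",*B(148,224),.029))
print("disc",tri(B(285,465),A(615,277)))
for n,p,z in(("mug",(141,135),.1),("binR",(140,175),.05),("tower",(88,135),.2)): print(n,pix2("top",*p,z))
E
```

```text
handle tri [0.4767 0.2445 0.1779] plane [0.4741 0.2436 0.187 ] [0.4785 0.2449 0.177 ]
hinge [0.6055 0.2989 0.174 ] [0.6086 0.2999 0.1671]
foot [array([0.4543, 0.2702, 0.01  ]), array([0.5078, 0.1823, 0.01  ]), array([0.6479, 0.2638, 0.01  ])] len 0.1620564808043167 0.10294727321171641 heading 30.20092320378744 centre [0.5511 0.267  0.01  ]
foot [array([0.4547, 0.267 , 0.01  ]), array([0.5086, 0.1762, 0.01  ]), array([0.6523, 0.2639, 0.01  ])] len 0.16830825956603826 0.10558161476468295 heading 31.39976428067427 centre [0.5535 0.2654 0.01  ]
tongs top: pivot [ 0.429  -0.0937  0.02  ] tips far/near [0.5237 0.0577 0.024 ] [0.4617 0.0844 0.024 ] plate near [ 0.4276 -0.0123  0.032 ]
scene: pivot [ 0.4303 -0.0945  0.02  ] tips [0.526  0.0539 0.024 ] [0.4636 0.0792 0.024 ] plate [ 0.4311 -0.0181  0.016 ]
gold top [0.5141 0.2407 0.025 ] scene [0.5185 0.2482 0.02  ] [0.5412 0.2527 0.029 ]
disc [ 0.4999 -0.0295 -0.0002]
mug [0.681  0.5136 0.1   ]
binR [0.5727 0.535  0.05  ]
tower [0.6539 0.6169 0.2   ]
```

```bash
python3 -m inch '[[-0.47,0,0,-0.5,0,0,0],[-0.47,0,0,-1,0,0,0],[-0.47,0,0,-1,0,0,0]]' 20 >/dev/null
python3 -m inch '[[-0.47,-0.49,-0.42,0,0,0,0],[-0.47,-0.97,-0.83,0,0,0,0],[-0.47,-0.97,-0.83,0,0,0,0],[-0.47,-0.97,-0.83,0,0,0,0]]' >/dev/null
python3 -m inch '[[-0.47,-0.49,-0.42,0,0,0,0],[-0.47,-0.97,-0.83,0,0,0,0],[-0.47,-0.97,-0.83,0,0,0,0],[-0.47,-0.97,-0.83,0,0,0,0]]' >/dev/null
python3 -m inch '[[-0.47,-0.49,-0.42,0,0,0,0],[-0.47,-0.97,-0.83,0,0,0,0],[-0.47,-0.97,-0.83,0,0,0,0],[-0.47,-0.97,-0.83,0,0,0,0]]' >/dev/null
python3 -m inch '[[-0.47,-0.97,-0.83,0,0,0,-0.1],[-0.47,-0.97,-0.83,0,0,0,-0.24],[-0.47,-0.97,-0.83,0,0,0,-0.38],[-0.47,-0.97,-0.83,0,0,0,-0.52],[-0.47,-0.97,-0.83,0,0,0,-0.65],[-0.47,-0.97,-0.83,0,0,0,-0.65],[-0.47,-0.97,-0.83,0,0,0,-0.65]]'
python3 -c "
from h import *
s=env.sense();print(s['joint_pos'],rot(s['orientation']).as_matrix(),todo([.4765,.2445,.185]))"
```

```text
t: 2.3
eef_pos: [0.4749, 0.2466, 0.2932]
orientation: [-0.0, -0.196, 0.981, 0.0]
contact_force: [-0.1, 0.2, -0.8]
opening: 0.024
gripper_force: 0.0
[ 4.35373873e-01  2.34881903e-03  1.99273599e+00  1.44595549e-04
  1.14665423e+00 -1.53099832e+00] [[-9.22797731e-01 -3.85284716e-01 -1.88306584e-04]
 [-3.85284732e-01  9.22797742e-01  5.77526567e-05]
 [ 1.51517674e-04  1.25845672e-04 -9.99999981e-01]] [-0.0072469  -0.02597992  1.08197916]
```

```bash
python3 -m inch '[[-0.47,-0.01,-0.03,0.35,0,0,0],[-0.47,-0.01,-0.03,0.7,0,0,0],[-0.47,-0.01,-0.03,1,0,0,0],[-0.47,-0.01,-0.03,1,0,0,0]]' >/dev/null
python3 -m inch '[[-0.47,0,0,0.08,0,0,0],[-0.47,0,0,0.08,0,0,0]]'
python3 -m inch '[[-0.47,-0.011,0.175,0,0,0,0.117],[-0.47,-0.043,0.348,0,0,0,0.233],[-0.47,-0.096,0.516,0,0,0,0.35],[-0.47,-0.169,0.676,0,0,0,0.467],[-0.47,-0.26,0.826,0,0,0,0.583],[-0.47,-0.26,0.826,0,0,0,0.583],[-0.47,-0.26,0.826,0,0,0,0.583]]'
python3 -c "
from h import *
cv2.imwrite('pics/c.png',cv2.resize(env.read_camera('scene')[90:240,180:340,::-1],None,fx=3.5,fy=3.5))"
```

```text
t: 2.9
eef_pos: [0.4775, 0.2437, 0.186]
orientation: [0.0, -0.198, 0.98, 0.0]
contact_force: [0.2, 0.1, -0.2]
opening: 0.0239
gripper_force: 0.0
t: 3.6
eef_pos: [0.4693, 0.3296, 0.1863]
orientation: [0.0, 0.104, 0.995, 0.0]
contact_force: [0.1, -0.0, -0.1]
opening: 0.0242
gripper_force: 0.0
```

View pics/c.png

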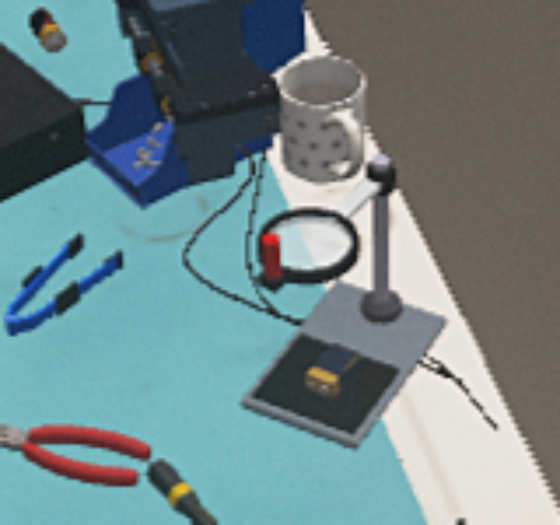

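The crop shows the pin still at scene ~(257,164), with the gripper up and left of it. I'll check where the cameras say the fingertips and the pin are.

```bash
python3 - <<'E'
from h import *
s=env.sense(); print(s['t'],s['eef_pos'])
for n in("scene","top"):
    print(n,proj(n,s['eef_pos']),proj(n,[.4767,.2445,.178]))
t=env.read_camera('top')[:,:,::-1]; s=env.read_camera('scene')[:,:,::-1]
a=cv2.resize(t[130:280,140:260],None,fx=3.5,fy=3.5); b=cv2.resize(s[70:220,200:310],None,fx=3.5,fy=3.5)
cv2.imwrite('pics/d.png',np.hstack([a,b]))
E
```

```text
3.65 [0.46914342 0.32922238 0.18603109]
scene [238.68433577 143.86679928] [256.8711194  162.33864203]
top [196.63392251 200.87442113] [229.14738894 197.42438236]
```

View pics/d.png

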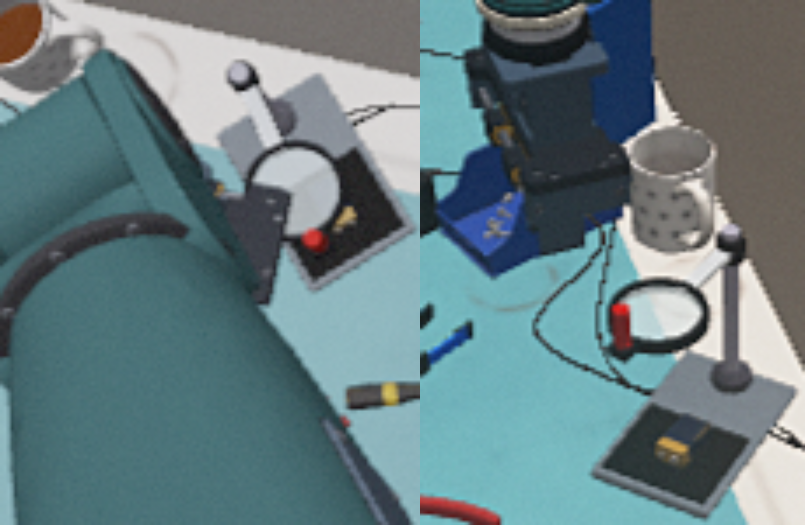

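```bash
python3 - <<'E'
from h import *
st=env.sense(); M=rot(st['orientation']).as_matrix(); p=st['eef_pos']
s=env.read_camera('scene')[:,:,::-1]
k=9; a=cv2.resize(s[95:160,215:285],None,fx=k,fy=k,interpolation=cv2.INTER_CUBIC)
for z,col in((.017,(0,255,0)),(0,(0,255,255)),(-.062,(255,255,255))):
    for y in(-.012,.012):
        e=[(proj('scene',p+M@[x,y,z])-[215,95]+.5)*k for x in(-.016,.016)]
        cv2.line(a,*[tuple(map(int,q)) for q in e],col,1)
cv2.imwrite('pics/e.png',a)
E
```

```text
(no output)
```

View pics/e.png

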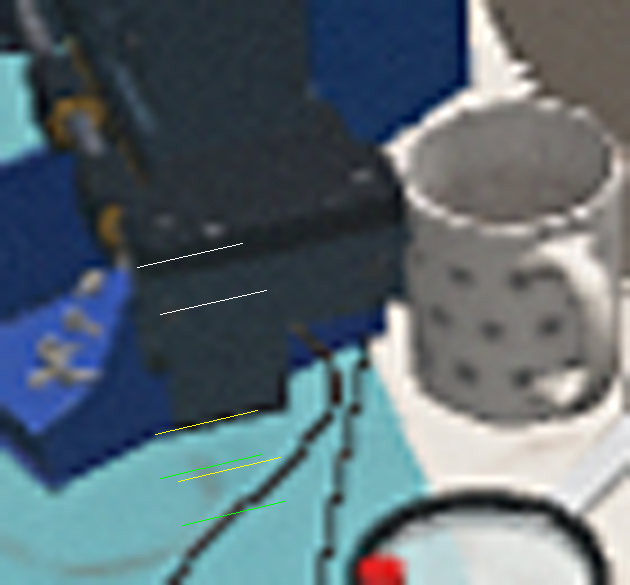

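The crop shows the real finger bottom about 10 px above where the reported pose puts it (green). I'll check against the top view whether that offset is vertical.

```bash
python3 - <<'E'
from h import *
np.set_printoptions(precision=4,suppress=True)
st=env.sense(); M=rot(st['orientation']).as_matrix(); p=st['eef_pos']
print(p,M,st['joint_pos'])
for z in(-.062,-.1,-.14):
  for dz in (0,.03):
    for x in(-.038,.038):
        q=p+M@[x,-.089,z]+[0,0,dz]; print(z,dz,x,"top",proj('top',q),"scene crop",(proj('scene',q)-[215,95]+.5)*9)
E
```

```text
[0.4691 0.3289 0.1857] [[-0.9779  0.2092  0.0003]
 [ 0.2092  0.9779  0.0001]
 [-0.0003  0.0002 -1.    ]] [ 0.5709  0.1906  1.9987 -0.0001  0.9519 -0.7891]
-0.062 0 -0.038 top [228.8685 188.9867] scene crop [420.9784 429.4751]
-0.062 0 0.038 top [222.8135 219.1967] scene crop [161.6556 491.5577]
-0.062 0.03 -0.038 top [226.8645 186.9646] scene crop [416.0904 344.2264]
-0.062 0.03 0.038 top [220.5919 218.1566] scene crop [152.3605 406.258 ]
-0.1 0 -0.038 top [226.3096 186.4075] scene crop [414.732  321.0373]
-0.1 0 0.038 top [219.9764 217.8723] scene crop [149.7997 383.0494]
-0.1 0.03 -0.038 top [224.1312 184.2096] scene crop [409.6338 232.1318]
-0.1 0.03 0.038 top [217.5598 216.741 ] scene crop [140.1002 294.0426]
-0.14 0 -0.038 top [223.3736 183.4483] scene crop [407.8662 201.8485]
-0.14 0 0.038 top [216.7188 216.3516] scene crop [136.7612 263.7166]
-0.14 0.03 -0.038 top [220.9858 181.0391] scene crop [402.5318 108.8333]
-0.14 0.03 0.038 top [214.0676 215.1107] scene crop [126.6067 170.5403]
```

Both views fit the gripper physically sitting about 30 mm higher than reported, with no sideways error. That also explains why the fork passed over the pin. I'll go back above the pin and come down gently, watching the force.

```bash
python3 -m inch '[[-0.47,0,0,-0.3,0,0,0],[-0.47,-0.096,-0.516,-0.3,0,0,-0.14],[-0.47,-0.26,-0.826,-0.3,0,0,-0.28],[-0.47,-0.26,-0.826,-0.3,0,0,-0.42],[-0.47,-0.26,-0.826,-0.3,0,0,-0.583],[-0.47,-0.26,-0.826,-0.3,0,0,-0.583],[-0.47,-0.26,-0.826,-0.3,0,0,-0.583]]'
python3 -m inch '[[-0.47,0,0,0.2,0,0,0],[-0.47,0,0,0.3,0,0,0],[-0.47,0,0,0.35,0,0,0],[-0.47,0,0,0.4,0,0,0],[-0.47,0,0,0.45,0,0,0],[-0.47,0,0,0.45,0,0,0]]'
python3 -c "
from h import *
s=env.sense();print(todo([.4767,.2445,.16]))
im=env.read_camera('scene')[:,:,::-1];cv2.imwrite('pics/f.png',cv2.resize(im[120:200,220:310],None,fx=6,fy=6))"
```

```text
t: 4.5
eef_pos: [0.477, 0.243, 0.2154]
orientation: [0.0, -0.197, 0.98, 0.0]
contact_force: [0.6, -0.4, 0.7]
opening: 0.0239
gripper_force: 0.0
t: 5.1
eef_pos: [0.4769, 0.2432, 0.1699]
orientation: [-0.0, -0.198, 0.98, -0.0]
contact_force: [0.3, -0.1, 0.5]
opening: 0.0243
gripper_force: 0.0
[-0.00347323  0.01301957  0.09924521]
```

View pics/f.png

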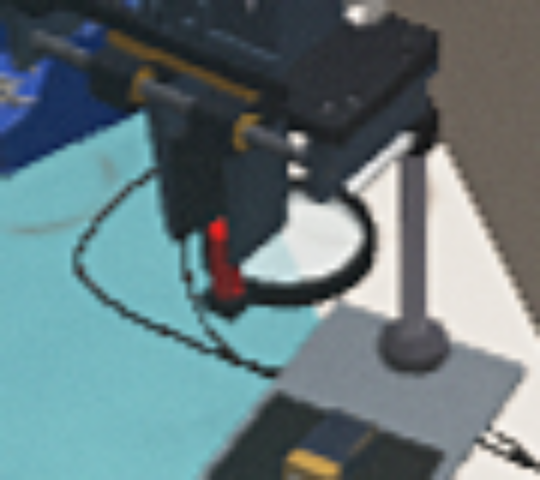

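The picture shows the fingers flanking the pin, whose top is at crop (217,228). So the offset is real: true z is about the reported z + 0.03. Now I'll swing it.

```bash
python3 -m inch '[[-0.47,0,0,0.08,0,0,0],[-0.47,0,0,0.08,0,0,0]]'
python3 -m inch '[[-0.47,-0.011,0.175,0,0,0,0.117],[-0.47,-0.043,0.348,0,0,0,0.233],[-0.47,-0.096,0.516,0,0,0,0.35],[-0.47,-0.169,0.676,0,0,0,0.467],[-0.47,-0.26,0.826,0,0,0,0.583],[-0.47,-0.26,0.826,0,0,0,0.583]]'
python3 -m inch '[[-0.47,-0.011,0.175,0,0,0,0.117],[-0.47,-0.043,0.348,0,0,0,0.233],[-0.47,-0.096,0.516,0,0,0,0.35],[-0.47,-0.169,0.676,0,0,0,0.467],[-0.47,-0.26,0.826,0,0,0,0.583],[-0.47,-0.26,0.826,0,0,0,0.583],[-0.47,-0.26,0.826,0,0,0,0.583]]'
python3 -m inch '[[-0.47,0,0,-0.4,0,0,0],[-0.47,0,0,-0.8,0,0,0],[0.5,0,0,-1,0,0,0],[0.5,0,0,-1,0,0,0]]'
python3 -c "
from h import *
np.set_printoptions(precision=4,suppress=True)
for n in('scene','top'):
    im=env.read_camera(n)[:,:,::-1]; hsv=cv2.cvtColor(im,cv2.COLOR_BGR2HSV)
    m=cv2.inRange(hsv,(0,150,90),(8,255,255))|cv2.inRange(hsv,(172,150,90),(180,255,255)); k,l,st,c=cv2.connectedComponentsWithStats(m)
    for i in range(1,k):
        q=pix2(n,*c[i],.18)
        if st[i,4]>8 and .35<q[0]<.7 and .15<q[1]<.5: print(n,st[i],q, np.degrees(np.arctan2(q[1]-.3,q[0]-.607)))
s=env.sense();print(s['joint_pos'],rot(s['orientation']).as_matrix())"
```

```text
t: 5.35
eef_pos: [0.4767, 0.243, 0.1615]
orientation: [-0.0, -0.198, 0.98, -0.0]
contact_force: [0.5, -0.3, -1.1]
opening: 0.0241
gripper_force: 0.0
t: 5.95
eef_pos: [0.4692, 0.3308, 0.1624]
orientation: [0.0, 0.106, 0.994, 0.0]
contact_force: [-0.2, 0.3, 0.3]
opening: 0.0242
gripper_force: 0.0
t: 6.65
eef_pos: [0.5114, 0.4039, 0.162]
orientation: [-0.0, 0.397, 0.918, -0.0]
contact_force: [0.1, -0.1, -0.4]
opening: 0.0241
gripper_force: 0.0
t: 7.05
eef_pos: [0.5124, 0.4047, 0.2657]
orientation: [0.001, 0.398, 0.917, 0.002]
contact_force: [0.2, -0.0, -0.6]
opening: 0.0375
gripper_force: 0.0
scene [236 121   5  12  47] [0.5092 0.4052 0.18  ] 132.92335520679106
[ 0.633   0.2327  1.7935 -0.      1.1157 -0.1181] [[-0.6824  0.731  -0.0002]
 [ 0.731   0.6824 -0.0002]
 [ 0.     -0.0003 -1.    ]]
```

```bash
python3 -m inch '[[1,-0.35,-0.42,0,0,0,0],[1,-0.69,-0.83,0,0,0,0],[1,-0.69,-0.83,0,0,0,0],[1,-0.69,-0.83,0,0,0,0]]' >/dev/null
python3 -m inch '[[1,-0.35,-0.42,0,0,0,0],[1,-0.69,-0.83,0,0,0,0],[1,-0.69,-0.83,0,0,0,0],[1,-0.69,-0.83,0,0,0,0]]' >/dev/null
python3 -m inch '[[1,-0.35,-0.42,0,0,0,0],[1,-0.69,-0.83,0,0,0,0],[1,-0.69,-0.83,0,0,0,0],[1,-0.69,-0.83,0,0,0,0]]' >/dev/null
python3 -m inch '[[1,-0.69,-0.83,0,0,0,0.14],[1,-0.69,-0.83,0.3,0,0,0.28],[1,-0.69,-0.83,0.6,0,0,0.42],[1,-0.69,-0.83,0.9,0,0,0.56],[1,-0.69,-0.83,0.9,0,0,0.7],[1,-0.69,-0.83,0.9,0,0,0.84],[1,-0.69,-0.83,0.9,0,0,0.98],[1,-0.69,-0.83,0.9,0,0,1]]' 
python3 -c "
from h import *
np.set_printoptions(precision=4,suppress=True)
s=env.sense();M=rot(s['orientation']).as_matrix();print(todo([.457,-.0242,-.008]),np.degrees(np.arctan2(M[1,1],M[0,1])),s['joint_pos'])"
```

```text
t: 9.15
eef_pos: [0.4573, -0.0218, 0.1721]
orientation: [-0.0, 0.805, 0.594, 0.0]
contact_force: [0.0, -0.7, 0.3]
opening: 0.0916
gripper_force: 0.0
[-0.0239  0.0042  1.8013] -17.175731595487918 [-0.0988  0.0173  2.2232  0.0004  0.9013  0.2007]
```

```bash
python3 -m inch '[[1,-0.02,0,0.3,0,0,0.07],[1,-0.02,0,0.6,0,0,0.07],[1,-0.02,0,0.8,0,0,0.07],[1,-0.02,0,1,0,0,0.07],[1,-0.02,0,1,0,0,0.07]]'
python3 -m inch '[[1,0,0,0.25,0,0,0],[1,0,0,0.45,0,0,0],[1,0,0,0.55,0,0,0],[1,0,0,0.65,0,0,0],[1,0,0,0.65,0,0,0]]'
python3 -c "
from h import *
im=env.read_camera('scene')[:,:,::-1];cv2.imwrite('pics/g.png',cv2.resize(im[215:315,260:350],None,fx=6,fy=6,interpolation=cv2.INTER_CUBIC))"
```

```text
t: 9.65
eef_pos: [0.4548, -0.0242, 0.0703]
orientation: [-0.001, 0.824, 0.566, -0.001]
contact_force: [0.3, -0.5, 0.6]
opening: 0.0911
gripper_force: 0.0
t: 10.15
eef_pos: [0.4558, -0.0251, 0.007]
orientation: [-0.0, 0.825, 0.565, -0.0]
contact_force: [0.2, -0.6, 0.1]
opening: 0.0912
gripper_force: 0.0
```

View pics/g.png

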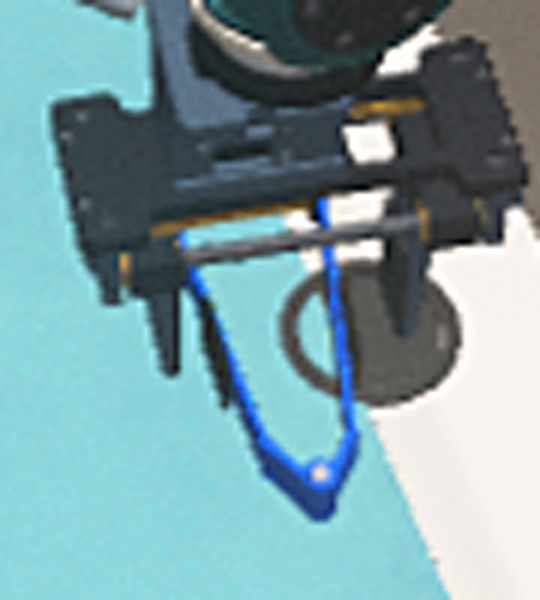

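The fingers straddle both plates: finger tips at crop (173,375) and (405,335), pivot at (320,475). Going on down and squeezing partly.

```bash
python3 -m inch '[[1,0,0,0.05,0,0,0],[1,0,0,0.1,0,0,0],[1,0,0,0.13,0,0,0],[1,0,0,0.13,0,0,0]]'
python3 -m inch '[[0.25,0,0,0,0,0,0],[0.25,0,0,0,0,0,0],[0.25,0,0,0,0,0,0],[0.25,0,0,0,0,0,0],[0.25,0,0,0,0,0,0],[0.25,0,0,0,0,0,0],[0.25,0,0,0,0,0,0],[0.25,0,0,0,0,0,0]]' 20
```

```text
t: 10.6
eef_pos: [0.4555, -0.0254, -0.006]
orientation: [-0.0, 0.826, 0.564, -0.0]
contact_force: [-1.0, 0.7, -0.3]
opening: 0.0913
gripper_force: 0.0
t: 11.4
eef_pos: [0.4559, -0.0254, -0.0056]
orientation: [0.0, 0.826, 0.564, 0.0]
contact_force: [-0.6, 0.2, 3.6]
opening: 0.0568
gripper_force: 6.4
```

```bash
python3 -m inch '[[0.25,0,0,-0.1,0,0,0],[0.25,0,0,-0.3,0,0,0],[0.25,0,0,-0.6,0,0,0],[0.25,0,0,-0.9,0,0,0],[0.25,0,0,-0.9,0,0,0]]'
python3 - <<'E'
from h import *
np.set_printoptions(precision=4,suppress=True)
ims={}
for n in("scene","top"):
    im=env.read_camera(n)[:,:,::-1].copy(); ims[n]=im; cv2.imwrite(f'pics/raw_{n}.png',im)
    hsv=cv2.cvtColor(im,cv2.COLOR_BGR2HSV)
    u,v=proj(n,[.54,.25,.02]).astype(int); print(n,u,v)
    w=np.zeros(im.shape[:2],np.uint8); w[v-22:v+22,u-22:u+22]=255
    for nm,lo,hi in(("gold",(12,90,90),(32,255,255)),("navy",(100,70,25),(125,255,130))):
        m=cv2.inRange(hsv,lo,hi)&w; k,l,st,c=cv2.connectedComponentsWithStats(m)
        for i in range(1,k):
            if st[i,4]>6:
                cn=np.argwhere(l==i)[:,::-1].astype(np.float32); r=cv2.minAreaRect(cn); print(nm,st[i],"box px",cv2.boxPoints(r).round(1).tolist(),"ctr@.029",pix2(n,*c[i],.029))
    a=ims[n][v-20:v+20,u-20:u+20]
s=env.sense();print(s['eef_pos'],s['gripper_force'],s['opening'])
E
```

```text
t: 11.9
eef_pos: [0.4579, -0.0256, 0.088]
orientation: [0.002, 0.826, 0.564, 0.002]
contact_force: [-0.1, 0.7, -1.0]
opening: 0.0571
gripper_force: 5.1
scene 277 194
gold [267 195  10   8  42] box px [[266.3999938964844, 199.8000030517578], [268.29998779296875, 194.10000610351562], [277.29998779296875, 197.10000610351562], [275.3999938964844, 202.8000030517578]] ctr@.029 [0.5145 0.2409 0.029 ]
navy [270 189  13  11  69] box px [[269.5, 193.5], [276.0, 187.0], [283.0, 194.0], [276.5, 200.5]] ctr@.029 [0.5351 0.2505 0.029 ]
navy [284 188  15  28 146] box px [[284.0, 188.0], [298.0, 188.0], [298.0, 215.0], [284.0, 215.0]] ctr@.029 [0.5444 0.1898 0.029 ]
navy [290 192   5  13  19] box px [[289.1000061035156, 192.5], [292.0, 192.0], [294.1000061035156, 203.8000030517578], [291.20001220703125, 204.3000030517578]] ctr@.029 [0.5625 0.2096 0.029 ]
top 235 184
gold [233 189   9   7  33] box px [[232.1999969482422, 192.39999389648438], [239.8000030517578, 188.60000610351562], [241.39999389648438, 191.8000030517578], [233.8000030517578, 195.60000610351562]] ctr@.029 [0.5145 0.2445 0.029 ]
navy [229 181  11  11  61] box px [[227.60000610351562, 183.1999969482422], [234.8000030517578, 179.60000610351562], [239.0, 188.0], [231.8000030517578, 191.60000610351562]] ctr@.029 [0.5333 0.2555 0.029 ]
[ 0.456  -0.0254  0.085 ] 5.11858843266964 0.05714313125168616
```

```bash
python3 - <<'E'
from h import *
np.set_printoptions(precision=4,suppress=True)
f=[pix2("top",*u,.029) for u in((227.2,182.9),(234.8,179.1),(234,196.2),(242,192))]
fm=(f[0]+f[1])/2;nm=(f[2]+f[3])/2;d=fm-nm
print("top far,near",fm,nm,"len",np.linalg.norm(d),"head",np.degrees(np.arctan2(d[1],d[0])),"w",np.linalg.norm(f[0]-f[1]))
for a,b in((0,2),(1,3)):
    e=f[a]-f[b];print("side head",np.degrees(np.arctan2(e[1],e[0])))
h=np.radians(30.8);print("centre from far",fm-.0235*d/np.linalg.norm(d))
# scene: navy top face corners extreme
im=cv2.imread('pics/raw_scene.png');hsv=cv2.cvtColor(im,cv2.COLOR_BGR2HSV)
m=cv2.inRange(hsv,(100,70,25),(125,255,130));k,l,st,c=cv2.connectedComponentsWithStats(m[186:203,266:284])
print(m[186:204,264:286]//255)
print(cv2.inRange(hsv,(12,90,90),(32,255,255))[186:206,264:286]//255)
# tips
s=env.sense();M=rot(s['orientation']).as_matrix();p=s['eef_pos']+[0,0,.031]
for n in("scene","top"):
    im=cv2.imread(f'pics/raw_{n}.png');V=im.max(2)
    for y in(.024,-.024):
        q=p+M@[.0895,y,.0]; u,v=proj(n,q).astype(int); w=V[v-12:v+13,u-12:u+13]; k,l,st,c=cv2.connectedComponentsWithStats((w<70).astype(np.uint8))
        print(n,y,"pred",q,(u,v),[(st[i,4],(c[i]+[u-12,v-12]).round(1).tolist()) for i in range(1,k) if st[i,4]>5])
E
```

```text
top far,near [0.5489 0.2616 0.029 ] [0.5077 0.2408 0.029 ] len 0.04614444855212312 head 26.82168877675397 w 0.025951334052786063
side head 25.87599200425461
side head 27.777347562120152
centre from far [0.5279 0.251  0.029 ]
[[0 0 0 0 0 0 0 0 0 0 0 0 0 0 0 0 0 0 0 0 0 0]
 [0 0 0 0 0 0 0 0 0 0 0 0 0 0 0 0 0 0 0 0 0 0]
 [0 0 0 0 0 0 0 0 0 0 0 0 0 0 0 0 0 0 0 0 1 1]
 [0 0 0 0 0 0 0 0 0 0 1 1 1 1 0 0 0 0 0 0 1 1]
 [0 0 0 0 0 0 0 0 0 1 1 1 1 1 1 1 0 0 0 0 0 1]
 [0 0 0 0 0 0 0 0 1 1 1 1 1 1 1 1 1 0 0 0 0 1]
 [0 0 0 0 0 0 0 1 1 1 1 1 1 1 1 1 0 0 0 0 0 1]
 [0 0 0 0 0 0 1 1 1 1 1 1 1 1 1 0 0 0 1 0 0 1]
 [0 0 0 0 0 0 1 1 1 1 1 1 1 1 0 0 0 1 1 0 0 1]
 [0 0 0 1 0 0 0 0 0 1 1 1 1 1 0 0 1 1 1 0 0 1]
 [0 0 1 0 0 0 0 0 0 0 0 1 1 1 0 0 1 0 0 0 0 0]
 [0 1 0 0 0 0 0 0 0 0 0 0 0 1 1 1 1 0 0 0 0 0]
 [0 0 1 0 0 0 0 0 0 0 0 0 0 1 1 1 0 0 0 0 0 1]
 [0 0 0 0 0 0 0 0 0 0 0 0 0 0 1 0 0 0 0 0 0 0]
 [0 0 0 0 0 0 0 0 0 0 0 0 0 0 0 0 0 0 0 0 0 0]
 [0 0 0 0 0 0 0 0 0 0 0 0 0 0 0 0 0 0 0 0 0 0]
 [0 0 0 0 0 0 0 0 0 0 0 0 0 0 0 0 0 0 0 0 0 0]
 [0 0 0 0 0 0 0 0 0 0 0 0 0 0 0 0 0 0 0 0 0 0]]
[[0 0 0 0 0 0 0 0 0 0 0 0 0 
[... 755 characters left out ...]
 0 0 0 0 0 0 0]
 [0 0 0 0 0 0 0 0 0 0 0 0 0 0 0 0 0 0 0 0 0 0]
 [0 0 0 0 0 0 0 0 0 0 0 0 0 0 0 0 0 0 0 0 0 0]
 [0 0 0 0 0 0 0 0 0 0 0 0 0 0 0 0 0 0 0 0 0 0]]
scene 0.024 pred [0.5109 0.0493 0.116 ] (np.int64(308), np.int64(218)) [(np.int32(257), [308.6, 216.0])]
scene -0.024 pred [0.4661 0.0667 0.116 ] (np.int64(289), np.int64(221)) [(np.int32(111), [284.3, 214.0]), (np.int32(38), [297.9, 214.0]), (np.int32(89), [289.1, 227.8]), (np.int32(6), [295.8, 231.3])]
top 0.024 pred [0.5109 0.0493 0.116 ] (np.int64(301), np.int64(186)) [(np.int32(36), [311.8, 187.4]), (np.int32(21), [301.9, 185.7])]
top -0.024 pred [0.4661 0.0667 0.116 ] (np.int64(296), np.int64(202)) [(np.int32(13), [294.7, 203.5])]
```

```bash
python3 -m inch '[[0.25,0.1,-0.04,0,0,0,0.09],[0.25,0.3,-0.12,0,0,0,0.19],[0.25,0.5,-0.2,0,0,0,0.29],[0.25,0.72,-0.31,0,0,0,0.39],[0.25,0.72,-0.31,0,0,0,0.49],[0.25,0.72,-0.31,0,0,0,0.59],[0.25,0.72,-0.31,0,0,0,0.68],[0.25,0.72,-0.31,0,0,0,0.68]]'
python3 -c "
from h import *
np.set_printoptions(precision=4,suppress=True)
s=env.sense();M=rot(s['orientation']).as_matrix();print(todo([.449,.2085,.09]),np.degrees(np.arctan2(M[1,0],M[0,0])),s['joint_pos'])
for u in((240,243),(265,241),(222,262),(236,246)): print(u,pix2('top',*u,.01))
f=[pix2('scene',*u,.029) for u in((274,188.6),(281,191),(268,194.5),(277,197.5))];print(sum(f)/4,f)"
```

```text
t: 12.8
eef_pos: [0.4521, 0.053, 0.0832]
orientation: [-0.0, 0.971, 0.24, -0.001]
contact_force: [-1.0, 0.0, -1.2]
opening: 0.0574
gripper_force: 5.1
[ 0.6978 -1.3902 -0.0677] 27.81259202232855 [0.0654 0.1765 2.2627 0.     0.7044 1.1508]
(240, 243) [0.3597 0.2397 0.01  ]
(265, 241) [0.3636 0.1631 0.01  ]
(222, 262) [0.3037 0.2955 0.01  ]
(236, 246) [0.3509 0.252  0.01  ]
[0.5333 0.253  0.029 ] [array([0.5402, 0.2699, 0.029 ]), array([0.552 , 0.2503, 0.029 ]), array([0.5129, 0.2583, 0.029 ]), array([0.5282, 0.2337, 0.029 ])]
```

```bash
python3 -m inch '[[0.25,0.1,-0.2,0,0,0,0],[0.25,0.23,-0.45,0,0,0,0],[0.25,0.35,-0.7,0,0,0,0],[0.25,0.35,-0.7,0,0,0,0]]' >/dev/null
python3 -m inch '[[0.25,0.1,-0.2,0,0,0,0],[0.25,0.23,-0.45,0,0,0,0],[0.25,0.35,-0.69,0,0,0,0],[0.25,0.35,-0.69,0,0,0,0],[0.25,0.35,-0.69,0,0,0,0]]'
python3 - <<'E'
from h import *
np.set_printoptions(precision=4,suppress=True)
s=env.sense();M=rot(s['orientation']).as_matrix();print(todo([.450,.2085,.04]))
p=s['eef_pos']+[0,0,.031]
out=[]
for n,k in(("scene",6),("top",6)):
    im=env.read_camera(n)[:,:,::-1]; u,v=proj(n,[.51,.235,.05]).astype(int)
    a=cv2.resize(im[v-40:v+40,u-33:u+33],None,fx=k,fy=k,interpolation=cv2.INTER_CUBIC)
    for y in(.0225,-.0225):
        e=[(proj(n,p+M@[x,y,-.0+.001])-[u-33,v-40]+.5)*k for x in(.0745,.1045)]
        cv2.line(a,*[tuple(map(int,q)) for q in e],(0,255,0),1)
    out.append(a); print(n,u,v)
cv2.imwrite('pics/i.png',np.hstack(out))
E
```

```text
t: 13.7
eef_pos: [0.4494, 0.2082, 0.0837]
orientation: [0.0, 0.97, 0.242, -0.001]
contact_force: [-0.2, -0.3, -1.1]
opening: 0.0575
gripper_force: 5.1
[0.0075 0.0007 0.437 ]
scene 271 194
top 238 192
```

View pics/i.png

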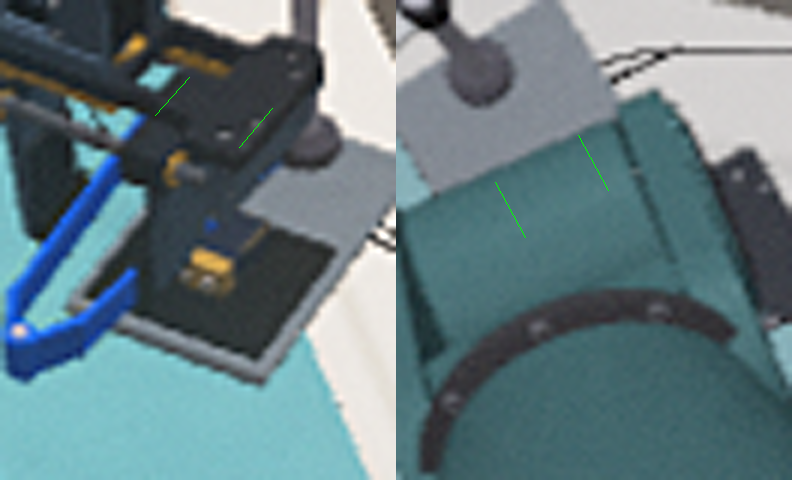

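The scene crop shows the tongs' pivot at (18,330), i.e. scene (241,209), and the block's gold end at crop (210,268). The tips are hidden by the gripper, so I'll check their pose from the pivot instead.

```bash
python3 - <<'E'
from h import *
np.set_printoptions(precision=4,suppress=True)
s=env.sense();M=rot(s['orientation']).as_matrix();p=s['eef_pos']+[0,0,.031]
print("pivot pred",proj('scene',p+M@[-.0735,0,.005]))
print("observed pivot offset on plane, tool axes",M.T@(pix2('scene',240.9,208.9,p[2]-.005)-p))
E
```

```text
pivot pred [241.1993 210.2748]
observed pivot offset on plane, tool axes [-0.0697 -0.0034  0.0051]
```

```bash
python3 -m inch '[[0.25,0.01,0,0.2,0,0,0],[0.25,0.01,0,0.4,0,0,0],[0.25,0.01,0,0.55,0,0,0],[0.25,0.01,0,0.65,0,0,0],[0.25,0.01,0,0.69,0,0,0],[0.25,0.01,0,0.69,0,0,0]]'
python3 -m inch '[[0.25,0,0,0.02,0,0,0],[0.25,0,0,0.04,0,0,0],[0.25,0,0,0.04,0,0,0]]'
```

```text
t: 14.4
eef_pos: [0.4507, 0.2086, 0.0151]
orientation: [0.0, 0.971, 0.241, -0.0]
contact_force: [-0.4, -0.5, -0.7]
opening: 0.0572
gripper_force: 5.1
t: 14.7
eef_pos: [0.4509, 0.2091, 0.0115]
orientation: [-0.0, 0.971, 0.241, 0.0]
contact_force: [0.4, 0.1, 0.4]
opening: 0.0564
gripper_force: 5.1
```

```bash
python3 -m inch '[[0.15,0,0,0,0,0,0],[0.08,0,0,0,0,0,0],[0.02,0,0,0,0,0,0],[-0.03,0,0,0,0,0,0],[-0.1,0,0,0,0,0,0],[-0.2,0,0,0,0,0,0],[-0.2,0,0,0,0,0,0],[-0.2,0,0,0,0,0,0]]' 35
```

```text
t: 15.5
eef_pos: [0.4508, 0.2091, 0.0113]
orientation: [-0.0, 0.971, 0.241, 0.0]
contact_force: [1.1, -0.4, -0.7]
opening: 0.0459
gripper_force: 35.0
```

```bash
python3 -m inch '[[-0.2,0,0,-0.05,0,0,0],[-0.2,0,0,-0.15,0,0,0],[-0.2,0,0,-0.3,0,0,0],[-0.2,0,0,-0.45,0,0,0],[-0.2,0,0,-0.6,0,0,0],[-0.2,0,0,-0.75,0,0,0],[-0.2,0,0,-0.9,0,0,0],[-0.2,0,0,-0.9,0,0,0]]'
python3 -m inch '[[-0.2,0,0,-0.12,0,0,0],[-0.2,0,0,-0.25,0,0,0],[-0.2,0,0,-0.38,0,0,0],[-0.2,0,0,-0.45,0,0,0],[-0.2,0,0,-0.45,0,0,0],[-0.2,0,0,-0.45,0,0,0]]'
python3 - <<'E'
from h import *
np.set_printoptions(precision=4,suppress=True)
im=env.read_camera('scene')[:,:,::-1];hsv=cv2.cvtColor(im,cv2.COLOR_BGR2HSV)
s=env.sense();M=rot(s['orientation']).as_matrix();p=s['eef_pos']+[0,0,.031]
q=p+M@[.0895-.02,0,.013];print(p,"gold pred",q,proj('scene',q),"pivot pred",proj('scene',p+M@[-.0735,0,.005]),"old gold",proj('scene',[.509,.241,.02]))
m=cv2.inRange(hsv,(12,90,90),(32,255,255));k,l,st,c=cv2.connectedComponentsWithStats(m)
for i in range(1,k):
    if 220<c[i][0]<310 and 110<c[i][1]<220 and st[i,4]>3: print("gold",st[i],c[i])
print("gray at old spot V:",im.max(2)[190:204:3,266:282:3])
m=cv2.inRange(hsv,(103,150,90),(125,255,255))[150:215,200:290];print("blue tongs bbox",cv2.boundingRect(m))
m=cv2.inRange(hsv,(0,150,90),(8,255,255))|cv2.inRange(hsv,(172,150,90),(180,255,255));k,l,st,c=cv2.connectedComponentsWithStats(m)
print([(st[i,4],c[i].round(1).tolist()) for i in range(1,k) if st[i,4]>40 and 190<c[i][0]<300])
E
```

```text
t: 16.3
eef_pos: [0.4519, 0.2095, 0.1036]
orientation: [-0.0, 0.971, 0.241, 0.002]
contact_force: [0.4, 0.4, -1.4]
opening: 0.0458
gripper_force: 35.0
t: 16.9
eef_pos: [0.4507, 0.209, 0.1463]
orientation: [-0.0, 0.971, 0.241, 0.0]
contact_force: [-0.5, 0.4, -2.0]
opening: 0.0455
gripper_force: 35.0
[0.4505 0.2089 0.177 ] gold pred [0.5119 0.2415 0.1639] [269.0933 162.2478] pivot pred [239.4644 192.6226] old gold [270.0393 200.7956]
gold [256 140   5   4  11] [258.5455 141.6364]
gold [265 142  10   5  21] [269.6667 143.9048]
gold [233 144  25  10  28] [244.1071 148.    ]
gold [237 149   3   6   8] [237.75  151.625]
gold [263 159   3   6  11] [263.7273 161.3636]
gray at old spot V: [[ 51  51  48  49  58 115]
 [ 54  50  52  52  50  51]
 [ 54  52  51  53  52  52]
 [ 57  55  56  56  57  56]
 [ 57  53  55  56  54  54]]
blue tongs bbox (2, 13, 70, 37)
[(np.int32(225), [195.9, 12.4]), (np.int32(103), [206.8, 215.1]), (np.int32(116), [201.8, 223.2]), (np.int32(64), [280.4, 402.8])]
```

```bash
python3 -m inch '[[-0.2,0,0.05,0,0,0,0],[-0.2,0,0.2,0,0,0,0],[-0.2,0,0.35,0,0,0,0],[-0.2,0,0.5,0,0,0,0],[-0.2,0,0.6,0,0,0,0],[-0.2,0,0.6,0,0,0,0],[-0.2,0,0.6,0,0,0,0],[-0.2,0,0.6,0,0,0,0]]'
python3 - <<'E'
from h import *
np.set_printoptions(precision=4,suppress=True)
s=env.sense();M=rot(s['orientation']).as_matrix();p=s['eef_pos']+[0,0,.031]
for n in('scene','top'):
    im=env.read_camera(n)[:,:,::-1];hsv=cv2.cvtColor(im,cv2.COLOR_BGR2HSV); cv2.imwrite(f'pics/end_{n}.png',im)
    m=cv2.inRange(hsv,(0,150,70),(8,255,255))|cv2.inRange(hsv,(172,150,70),(180,255,255));k,l,st,c=cv2.connectedComponentsWithStats(m)
    print(n,"handle",proj(n,[.509,.405,.18]),[(st[i,4],c[i].round(1).tolist()) for i in range(1,k) if st[i,4]>5 and np.linalg.norm(c[i]-proj(n,[.509,.405,.18]))<25])
    q=p+M@[.0895-.0235,0,.013];m=cv2.inRange(hsv,(12,90,80),(32,255,255));k,l,st,c=cv2.connectedComponentsWithStats(m)
    print("gold pred",proj(n,q),[(st[i,4],c[i].round(1).tolist()) for i in range(1,k) if st[i,4]>5 and np.linalg.norm(c[i]-proj(n,q))<22])
E
```

```text
t: 17.75
eef_pos: [0.4787, 0.1562, 0.1463]
orientation: [-0.0, 0.971, 0.241, -0.0]
contact_force: [1.4, -0.3, -1.3]
opening: 0.0458
gripper_force: 35.0
scene handle [238.3462 126.4597] [(np.int32(51), [238.4, 126.5])]
gold pred [287.9059 170.1181] [(np.int32(29), [291.0, 151.6]), (np.int32(12), [285.3, 169.6])]
top handle [168.8629 187.2361] [(np.int32(36), [168.7, 188.3])]
gold pred [250.8528 175.3062] []
```

```bash
python3 -m inch '[[-0.2,0,0,0,0,0,0],[-0.2,0,0,0,0,0,0],[-0.2,0,0,0,0,0,0]]' && python3 -c "
from plant import env
print(env.job_done())"
```

```text
t: 18.15
eef_pos: [0.4788, 0.1562, 0.1464]
orientation: [-0.0, 0.97, 0.241, 0.0]
contact_force: [-0.6, 1.0, -2.0]
opening: 0.046
gripper_force: 35.0
the job is handed in; nothing more can be done
None
```

Job handed in at about 18 s, no verdict returned: the magnifier is swung about 78° to the left, and the tongs hold the block steady about 15 cm above the desk, clear of everything; I kept clear of the tape roll, cutters and screwdriver but did not re-check them at the end.

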